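Clamp a circuit board in a sprung board holder

TASK

Clamp the loose circuit board in the board holder: slide the carriage up until the board is squeezed flat and square against the fixed jaw and the sprung jaw is pressed back a few millimetres, then, holding it there, lock the carriage by turning its T-bar knob clockwise until it is tight. Let go and leave the board gripped; do not disturb the other things on the bench.

Things in the scene. Friction and masses are not known exactly. Their poses are not given: they have to be found in the camera images.
- board_holder: Fixed board holder: steel base plate 254 x 124 mm, grey board pad, fixed jaw block at one end, two guide rods (10 mm thick, 102 mm apart) carrying an aluminium carriage. Origin: centre of its underside, 2 mm above the bench. +x runs along the rods from the carriage to the fixed jaw, z up. Heights over the origin: pad 24 mm, jaws 42, carriage 44 (nothing but the knob is higher).
- fixed_jaw_face (a point): Middle of the fixed jaw's face, at the height of the pad's top; 95 mm along +x from the holder's origin; axes as the holder. Both jaws have a lip, 3 mm deep, starting 4.5 mm above the pad, that reaches over the board's edge.
- carriage (a joint): Position in m of the carriage (50 mm long, 120 mm wide) along the holder's +x: 0 fully back, 0.060 at the end. The knob axis is at holder x = -0.090 + this value, y = 0; the free sprung jaw's face is 45 mm ahead of it. Loose, the carriage slides with about 1.2 N of friction, and the sprung jaw pushes it back off the board when let go; locked by the knob it stays.
- sprung_jaw (a joint): How far in m the carriage's sprung front jaw (84 mm wide) is pressed back towards the carriage: 0 free, 0.008 fully home. The spring pushes with 3 N at 0 and 7.8 N at 0.008. With the board against the fixed jaw it reads 0.004 when the carriage stands at 0.054.
- clamp_knob (a joint): Angle in rad of the knob: 0 fully backed off, growing clockwise seen from above. The bar lies along the holder's x at 0. It starts loose (0 to 0.5); the clamp begins to bite at about 1.0, is tight from 1.3 on, and meets a hard stop at 2.0. Turning takes 0.15 N m loose, up to 0.25 N m tight; it stays where it is left.
- knob_grip (a point): Centre of the knob's bar, on the knob's vertical axis, 73 mm above the holder's origin. Black T-bar knob on the middle of the carriage: bar 64 mm long (x), 14 mm thick (y), 22 mm tall, standing on a 14 mm stem with 18 mm of free space between bar and carriage.
- board_mid (a point): Centre of the green circuit board, 90 mm (its x) by 70 mm (its y), 2.4 mm thick, with parts up to 16 mm tall on top; 60 to 130 g. It lies loose on the pad between the jaws, 3 to 12 mm short of the fixed jaw and slightly askew. Gripped against the fixed jaw, its centre lies at holder x = +50 mm, 25.2 mm above the holder's origin.
- spray_can: Bystander: white and red spray can, 64 mm across, 192 mm tall, standing; origin at the centre of its underside.
- flux_jar: Bystander: small amber jar with a black lid, 60 mm across, 55 mm tall; origin at the centre of its underside.
- screwdriver: Bystander: screwdriver 170 mm long lying along its x; origin under its middle.
There are look-alikes about, which are no part of the job. What is shaped like the part that bears board_mid but blue is not meant.

How it is judged:
At the end, for the whole second after the job is handed in: With the robot away, the board lies flat on the pad (within 2 mm and 0.04 rad), square to the holder (0.04 rad) and against the fixed jaw (centre within 3 mm of its place); the sprung jaw is still pressed back by at least 1.5 mm, the carriage does not move, and the knob is tight (at least 1.25 rad) (value of joint sprung_jaw above 0.0015 m and value of joint clamp_knob above 1.25 rad and angle between the x axis of board_mid and the x axis of board_holder, either way round below 0.04 rad and x of board_mid in the frame of board_holder between 0.047 and 0.053 m and z of board_mid in the frame of board_holder between 0.0232 and 0.0275 m and angle between board_mid's own z axis and vertical below 0.04 rad and velocity of joint carriage between -0.003 and 0.003 m/s); the robot touches nothing.
It fails at once if a bystander (spray can, jar, screwdriver) was moved by more than 25 mm (distance of any of spray_can, flux_jar, screwdriver from where it was at the start of the episode above 0.025 m).
It also fails if it takes over 34 s, if anything falls off the work surface, if the arm or the gripper's body presses on something with over 40 N, if the wrist force passes 120 N, or if a joint passes its speed limit or range.

ROBOT

A 7-joint arm with a two-finger parallel gripper is mounted at the origin on the work surface. World frame = base frame: x ahead of the robot, y to its left, z up, the work surface at z = 0. Lengths are in m, angles in rad, forces in N, time in s.
With the tool pointing down it reaches from about 0.4 to 0.9 m from the base axis. Payload 5.5 kg.
Tool frame: the origin (TCP) lies on the mounting face of the last link; the fingertips stand 178 mm ahead of it and the grasp point (between the pads) lies 159 mm ahead of it; z points along the fingers, y is the line along which they close (so a half turn about z gives the same grasp; the last joint's range is limited). The gripper opens to 92 mm and grips with 3 to 60 N. Pads are 19 mm wide; open, the fingers measure 130 mm over their backs; the gripper's body (75 mm by 190 mm) begins 47 mm behind the grasp point.
Start: joints at [1.402, 0.501, -0.427, 1.55, 0.221, 1.138, -0.21], TCP at [0.272, -0.59, 0.405] pointing down, gripper open.
Joint ranges: [-2.88, 2.88], [-0.31, 2.03], [-1.54, 1.56], [0.2, 2.42], [-1.41, 4.55], [0.19, 2.02], [-2.57, 2.57]. Speed limits (rad/s): [2.57, 2.57, 3.14, 3.14, 3.14, 3.14, 3.14].

INTERFACE

Orientations are given as a unit quaternion [w, x, y, z].
In Python, from bench import env gives the robot as it stands. The module is installed in compiled form; this text tells all that it offers.
- The arm moves only by the tool servo_tool, never from a script. Its argument "rows" is a list of rows, each a list of 3 entries, a list of its own where there are three numbers: the shift along the tool's x, y, z in cm, then the turn, a rotation vector about the tool's x, y, z in rad, then the opening, from -1 (shut) to 1 (fully open). In form: [[[tx, ty, tz], [wx, wy, wz], fingers], ...]. A call has exactly 5 rows; each row shifts and turns the commanded pose from where the row before left it, along the tool's axes as they then stand; what a row does not reach is not made up. A row lasts 1/8 s, in which the tool goes at most 62.5 mm and 10.7 degrees, less where a joint would pass 70% of its speed; a pose out of reach is approached as far as the arm can. A call with a gripper value outside its range is refused whole. The fingers move at their own pace and stop on an object; the grip force is fixed at half the most. Time passes only in rows, so rows that do not move let the fingers close, or fill a call up. It gives the time, the measured TCP pose, the force, the opening and the grip force at its end, in the units of the state.
- env.get_state(): the state, without advancing time (a new reading comes with each control period).
- env.camera(name): name is "scene" or "top" or "wrist"; returns the picture (384x512x3 uint8, blue, green, red); there is no depth.
- env.camera_model(name): a dict with "fx", "fy", "cx", "cy" (pixels), "distortion" ([k1, k2, p1, p2, k3] as OpenCV has them; the pictures are not rectified), "rvec" (rotation vector, rad) and "tvec" (3), from world to camera coordinates, as OpenCV has them; the wrist camera has in their place "T_tool_cam" (4x4, takes a point from camera to tool coordinates, whose origin is the TCP and whose axes are the flange's). Camera axes: x right, y down, z forward; pixel columns grow to the right and rows downward; lengths in m; the calibration is good to about 2 mm. A picture is of the moment at which its call begins: read the wrist's pose just before it. camera_model takes no time and is no camera call.
- env.finish_job(): hands the job in; it is judged then, once.
The state is a dict: "clock": time; "qpos": joint angles; "joint_velocities": joint speeds; "joint_efforts": joint torques, N m; "tool_pos": TCP position; "tool_rot": TCP orientation; "contact_force": force on the tool from outside, world axes, zero at the start; "wrist_torque": the same for the moment, N m; "opening": finger opening in m; "gripper_force": force on a finger pad.
Only numpy, scipy, OpenCV 4.12 (cv2) and the standard library are available. Lean on these libraries where they do the work, as an engineer would, in place of code of your own. Each camera call takes 0.05 s, during which the arm holds its last target. There are 200 camera calls.

## Working session

There is one attempt and no reset: what is moved stays moved. The work goes in short steps, Python scripts to look and compute and a tool call to move; the robot and the scene stay as the last step left them, time stands still between calls to the robot, and variables do not carry over. Pictures are saved under pics/ and viewed, at most 10 in all, crops included, and the job is handed in when it is done.

Besides the shell and the picture viewer there is one more tool, called after "Call:" by a JSON object that holds its "name" and its "arguments". servo_tool: Moves the arm, as the interface text tells. Its arguments: {"type":"object","properties":{"rows":{"type":"array","items":{"type":"array"}}},"required":["rows"]}

```bash
mkdir -p pics
python3 - <<'E'
from bench import env
import cv2, json
for n in ["scene","top"]:
    cv2.imwrite(f"pics/{n}0.png",env.camera(n)); print(n,env.camera_model(n))
print(env.camera_model("wrist"));s=env.get_state();print(s)
E
```

```text
scene {'fx': 426.7388530408132, 'fy': 426.7388530408132, 'cx': 255.5697572006696, 'cy': 199.9284984510765, 'distortion': array([-0.08145191,  0.        ,  0.        ,  0.        ,  0.        ]), 'rvec': array([ 1.84639698,  1.6937144 , -0.67999257]), 'tvec': array([-0.01523052, -0.33886298,  1.66305919])}
top {'fx': 441.9330839068498, 'fy': 441.9330839068498, 'cx': 253.15055019073995, 'cy': 188.90294686495008, 'distortion': array([0.04922808, 0.        , 0.        , 0.        , 0.        ]), 'rvec': array([ 2.06024861, -2.14939246,  0.22844599]), 'tvec': array([0.01665072, 0.54151516, 1.32049389])}
{'fx': 288.0618305489484, 'fy': 288.0618305489484, 'cx': 261.87580246532303, 'cy': 193.0049477851581, 'distortion': array([-0.05298792,  0.        ,  0.        ,  0.        ,  0.        ]), 'T_tool_cam': array([[-6.14579872e-04, -9.60821813e-01, -2.77166133e-01,
         7.43199290e-02],
       [ 9.99999758e-01, -6.80692308e-04,  1.42312822e-04,
         1.58025229e-04],
       [-3.25402118e-04, -2.77165978e-01,  9.60821999e-01,
         2.10850234e-02],
       [ 0.00000000e+00,  0.00000000e+00,  0.00000000e+00,
         1.00000000e+00]])}
{'clock': 0.1, 'qpos': array([ 1.40220304,  0.50176464, -0.42680222,  1.55136388,  0.22081712,
        1.13834019, -0.21029025]), 'joint_velocities': array([-0.0002521 , -0.00283212, -0.00053559, -0.00200754, -0.0009275 ,
        0.00016707, -0.00035938]), 'joint_efforts': array([-1.21867398e-02, -5.67862129e+01, -5.83953515e+00, -2.79909700e+01,
       -6.93292567e-02,  2.41085625e-02,  6.08739265e-05]), 'tool_pos': array([ 0.27183413, -0.59006089,  0.40376706]), 'tool_rot': array([-8.91561316e-04,  9.76777412e-01,  2.14254664e-01, -1.77238315e-04]), 'contact_force': array([ 0.61278019,  0.05638351, -0.30241422]), 'wrist_torque': array([-0.01255552,  0.02950494,  0.02118728]), 'gripper_force': 0.0, 'opening': 0.09159513916642555}
```

View pics/top0.png

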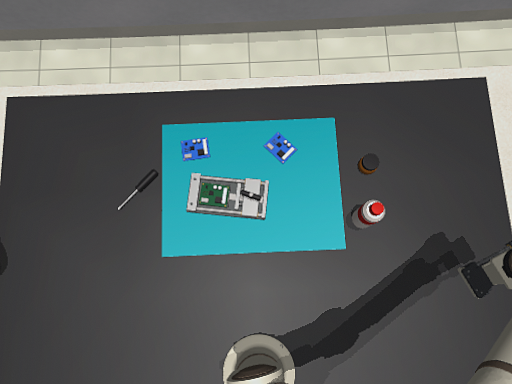

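View pics/scene0.png

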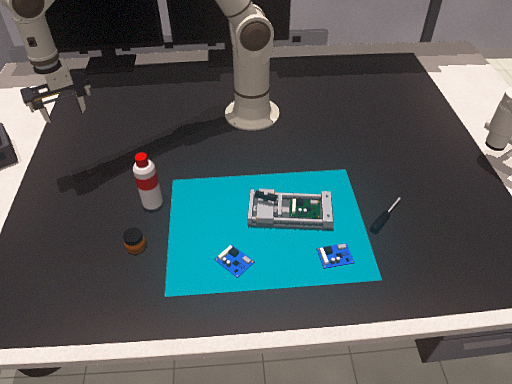

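The top view shows the holder with its fixed jaw on the left, towards world +y. The carriage and knob are near (250,195), the green board near (213,194), the can at (370,212), the jar at (368,163) and the screwdriver at (138,190).

```bash
cat > h.py <<'E'
import numpy as np, cv2
from scipy.spatial.transform import Rotation as R
from bench import env
def pose(s):
    q=s["tool_rot"]; return R.from_quat([q[1],q[2],q[3],q[0]]).as_matrix(), s["tool_pos"]
def w2c(n,s=None):
    m=env.camera_model(n)
    K=np.array([[m["fx"],0,m["cx"]],[0,m["fy"],m["cy"]],[0,0,1]])
    if n=="wrist":
        A,p=pose(s); T=np.eye(4);T[:3,:3]=A;T[:3,3]=p; M=np.linalg.inv(T@m["T_tool_cam"])
        Rm,t=M[:3,:3],M[:3,3]
    else: Rm,t=cv2.Rodrigues(m["rvec"])[0],m["tvec"]
    return K,m["distortion"],Rm,t
def px2w(n,uv,z,s=None):
    K,d,Rm,t=w2c(n,s)
    u=cv2.undistortPoints(np.array([[uv]],float),K,d)[0,0]
    c=-Rm.T@t; r=Rm.T@np.array([u[0],u[1],1]); return c+r*(z-c[2])/r[2]
def delta(target,tool_x_dir_yaw,s=None):
    "shift (tool axes, cm) and rotvec for tool pointing down with tool x at world yaw"
    A,p=pose(s or env.get_state())
    c,n=np.cos(tool_x_dir_yaw),np.sin(tool_x_dir_yaw)
    B=np.array([[c,n,0],[n,-c,0],[0,0,-1.]])
    return (A.T@(np.array(target)-p)*100).round(2), R.from_matrix(A.T@B).as_rotvec().round(3), (A[:,0]).round(3)
E
python3 - <<'E'
from h import *
im=cv2.imread("pics/top0.png")[160:230,175:285]
cv2.imwrite("pics/topc.png",cv2.resize(im,None,fx=7,fy=7,interpolation=cv2.INTER_CUBIC))
k=px2w("top",(250,195),.075); print("knob",k)
for uv in [(188,174),(268,179),(266,219),(187,213)]: print(px2w("top",uv,.04))
print("can",px2w("top",(370,212),.1),px2w("top",(368,163),.05))
# hover: grasp pt at 0.22 above knob, tool x toward world -y? 
A,p=pose(env.get_state()); print("yaw",np.arctan2(A[1,0],A[0,0]))
E
```

```text
knob [0.51948197 0.00423749 0.075     ]
[0.60363037 0.19930575 0.04      ]
[ 0.57623105 -0.05488948  0.04      ]
[ 0.44824164 -0.04237443  0.04      ]
[0.47778352 0.20363804 0.04      ]
can [ 0.44735246 -0.3508695   0.1       ] [ 0.61212187 -0.37338328  0.05      ]
yaw 0.43185756981371953
```

View pics/topc.png

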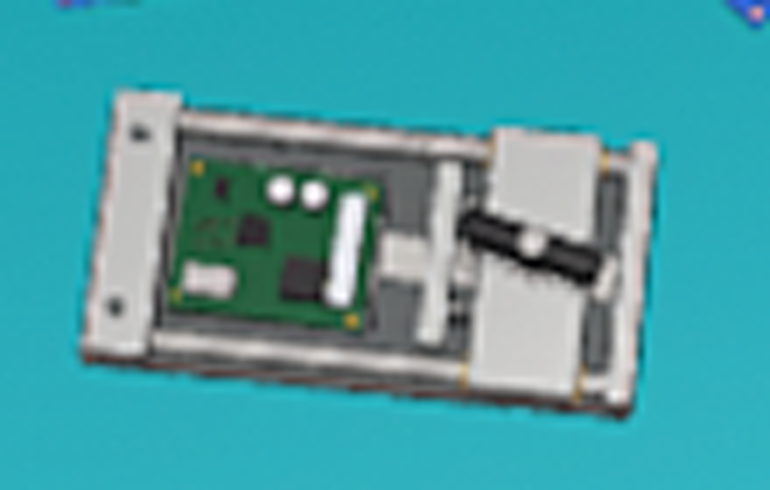

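The crop shows the holder's long axis sloping down to the right, with the fixed jaw at the left. The T-bar runs from (465,225) to (605,272), about 0.2 rad clockwise of the holder axis. I'll move above it now.

Call:
{"name": "servo_tool", "arguments": {"rows": [[[4,-3.65,-1],[0,0,0],1],[[4,-3.65,-1],[0,0,0],1],[[4,-3.65,-1],[0,0,0],1],[[4,-3.65,-1],[0,0,0],1],[[4,-3.65,0],[0,0,0],1]]}}

```text
clock: 0.72
tool_pos: [0.3779, -0.3392, 0.4454]
tool_rot: [0.001, 0.977, 0.214, 0.0]
contact_force: [1.1, 0.1, 0.0]
opening: 0.0919
gripper_force: 0.0
```

Call:
{"name": "servo_tool", "arguments": {"rows": [[[4,-3.65,0],[0,0,0],1],[[4,-3.65,0],[0,0,0],1],[[4,-3.65,0],[0,0,0],1],[[4,-3.65,0],[0,0,0],1],[[4,-3.65,0],[0,0,0],1]]}}

```text
clock: 1.35
tool_pos: [0.4828, -0.0898, 0.4447]
tool_rot: [0.0, 0.977, 0.214, -0.0]
contact_force: [0.3, 0.2, 0.1]
opening: 0.0918
gripper_force: 0.0
```

Call:
{"name": "servo_tool", "arguments": {"rows": [[[3.8,-3.5,1],[0,0,0],1],[[3.8,-3.5,1],[0,0,0],1],[[0,0,2],[0,0,-0.16],1],[[0,0,0],[0,0,-0.16],1],[[0,0,0],[0,0,-0.16],1]]}}

```text
clock: 1.98
tool_pos: [0.522, 0.0043, 0.404]
tool_rot: [-0.0, 0.897, 0.443, -0.001]
contact_force: [0.9, 0.2, 0.4]
opening: 0.0917
gripper_force: 0.0
```

Call:
{"name": "servo_tool", "arguments": {"rows": [[[0,0,3],[0,0,-0.16],1],[[0,0,3],[0,0,-0.16],1],[[0,0,2],[0,0,0],1],[[0,0,0],[0,0,0],1],[[0,0,0],[0,0,0],1]]}}

```text
clock: 2.6
tool_pos: [0.5228, 0.0043, 0.3256]
tool_rot: [0.0, 0.817, 0.577, 0.001]
contact_force: [0.3, -0.0, 0.4]
opening: 0.0918
gripper_force: 0.0
```

Run:
```python
from h import *
s=env.get_state(); im=env.camera("wrist"); np.save("s1.npy",s,allow_pickle=True)
cv2.imwrite("pics/w1.png",im); print(s["clock"],s["tool_pos"],s["qpos"].round(2)); A,p=pose(s); print(np.arctan2(A[1,0],A[0,0]),A[:,2])
```

```text
2.6 [0.52280578 0.00425398 0.32556646] [ 0.64  0.49 -0.88  1.93  0.46  0.94 -0.8 ]
1.2303638147452554 [ 1.34737050e-03  3.70280047e-05 -9.99999092e-01]
```

View pics/w1.png

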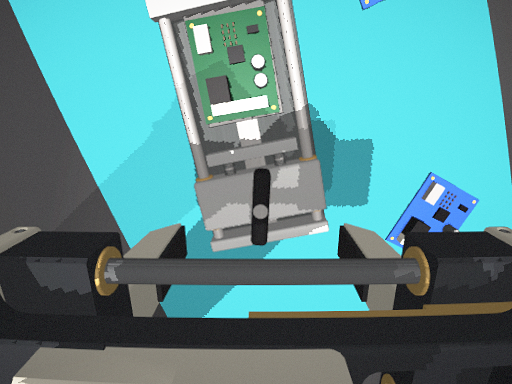

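The wrist view shows the T-bar vertical from (261,170) to (259,245), with its hub at (260,210). The fingers are already aligned with it. The board is at the top and the carriage's front edge runs from (196,181) to (322,159).

Run:
```python
from h import *
s=np.load("s1.npy",allow_pickle=True).item()
f=lambda u,z:px2w("wrist",u,z,s)
e1,e2=f((261,170),.086),f((259,245),.086); print("bar",e1,e2,np.hypot(*(e1-e2)[:2]))
k=f((260.5,209.5),.086); print("knob",k, (e1+e2)/2)
d=e1-e2; by=np.arctan2(d[1],d[0]); print("baryaw",by)
a,b=f((196,181),.046),f((318,158),.046); d=a-b; print("width",np.hypot(*d[:2]),"hx yaw",np.arctan2(d[1],d[0])-np.pi/2)
c=f((160,18),.044)  # fixed jaw face, left, approx
hy=np.arctan2(d[1],d[0])-np.pi/2; ux=np.array([np.cos(hy),np.sin(hy)])
print("jawface from knob",(c-k)[:2]@ux)
for u in [(210,124),(280,107)]: print("board edge from knob",(f(u,.0275)-k)[:2]@ux)
print(delta([k[0],k[1],.071+.159],by,s))
```

```text
bar [0.53222085 0.03260545 0.086     ] [ 0.50931316 -0.0267858   0.086     ] 0.06365597782989477
knob [0.52102478 0.00234107 0.086     ] [0.520767   0.00290983 0.086     ]
baryaw 1.202670852972951
width 0.11376979224042583 hx yaw 1.418588107402691
jawface from knob 0.1637922226344583
board edge from knob 0.0722339626412991
board edge from knob 0.0749800639422272
(array([-0.24, -0.12,  9.56]), array([ 0.001, -0.001,  0.028]), array([0.334, 0.943, 0.   ]))
```

Call:
{"name": "servo_tool", "arguments": {"rows": [[[-0.24,-0.12,2.4],[0,0,0.028],1],[[0,0,2.5],[0,0,0],1],[[0,0,2.5],[0,0,0],1],[[0,0,2],[0,0,0],0],[[0,0,0],[0,0,0],-1]]}}

```text
clock: 3.28
tool_pos: [0.52, 0.0021, 0.23]
tool_rot: [-0.0, 0.824, 0.566, -0.001]
contact_force: [-0.5, 0.8, 0.1]
opening: 0.0765
gripper_force: 0.0
```

Call:
{"name": "servo_tool", "arguments": {"rows": [[[0,0,0],[0,0,0],-1],[[0,0,0],[0,0,0],-1],[[0,0,0],[0,0,0],-1],[[0,0,0],[0,0,0],-1],[[0,0,0],[0,0,0],-1]]}}

```text
clock: 3.9
tool_pos: [0.5204, 0.002, 0.2309]
tool_rot: [0.0, 0.824, 0.566, 0.0]
contact_force: [-0.0, 0.4, -0.3]
opening: 0.0262
gripper_force: 0.0
```

Call:
{"name": "servo_tool", "arguments": {"rows": [[[0,0,0],[0,0,0],-1],[[0,0,0],[0,0,0],-1],[[0,0,0],[0,0,0],-1],[[0,0,0],[0,0,0],-1],[[0,0,0],[0,0,0],-1]]}}

```text
clock: 4.53
tool_pos: [0.5206, 0.002, 0.2308]
tool_rot: [0.0, 0.824, 0.566, 0.0]
contact_force: [2.3, -0.6, -2.3]
opening: 0.0139
gripper_force: 29.9
```

Call:
{"name": "servo_tool", "arguments": {"rows": [[[0.5,-0.115,0],[0,0,0],-1],[[0.5,-0.115,0],[0,0,0],-1],[[0.5,-0.115,0],[0,0,0],-1],[[0.5,-0.115,0],[0,0,0],-1],[[0.5,-0.115,0],[0,0,0],-1]]}}

```text
clock: 5.15
tool_pos: [0.5244, 0.0278, 0.2308]
tool_rot: [0.0, 0.824, 0.566, 0.0]
contact_force: [5.5, -1.8, -3.5]
opening: 0.0141
gripper_force: 29.9
```

Run:
```python
from h import *
s=env.get_state(); im=env.camera("wrist"); np.save("s2.npy",s,allow_pickle=True)
cv2.imwrite("pics/w2.png",cv2.resize(im,None,fx=1.5,fy=1.5)); print(s["tool_pos"],s["contact_force"],s["qpos"].round(2))
```

```text
[0.52435446 0.02783033 0.23081495] [ 5.493816   -1.7906798  -3.49455898] [ 0.49  0.62 -0.75  1.98  0.61  0.78 -0.99]
```

View pics/w2.png

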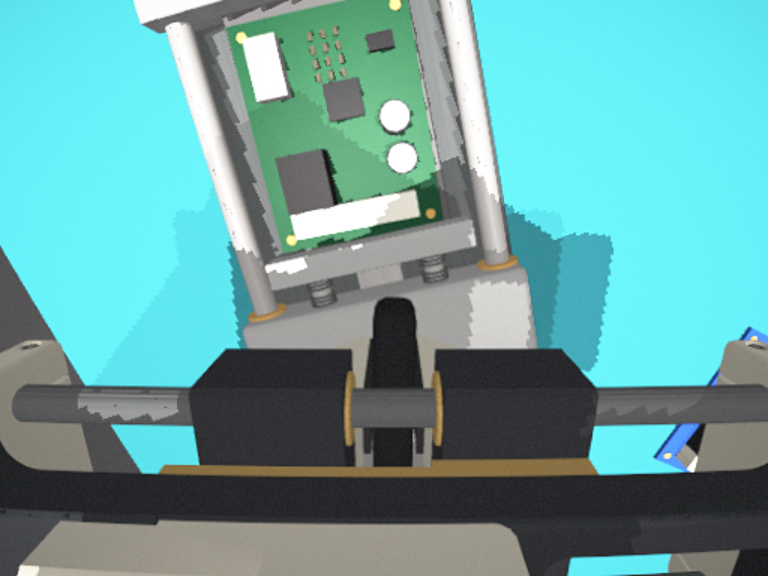

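The sprung jaw is now close to the board's near edge, which runs (290,245) to (440,215). The board's far edge is still short of the fixed jaw. I'll creep forward and watch the force.

Call:
{"name": "servo_tool", "arguments": {"rows": [[[0.2,0.02,0],[0,0,0],-1],[[0.2,0.02,0],[0,0,0],-1],[[0.2,-0.04,0],[0,0,0],-1],[[0.2,-0.04,0],[0,0,0],-1],[[0,0,0],[0,0,0],-1]]}}

```text
clock: 5.82
tool_pos: [0.526, 0.0357, 0.2307]
tool_rot: [-0.0, 0.824, 0.566, -0.0]
contact_force: [-2.8, -1.0, 4.2]
opening: 0.0137
gripper_force: 29.9
```

Call:
{"name": "servo_tool", "arguments": {"rows": [[[0.1,-0.03,0],[0,0,0],-1],[[0.1,-0.03,0],[0,0,0],-1],[[0.1,-0.03,0],[0,0,0],-1],[[0.1,-0.03,0],[0,0,0],-1],[[0,0,0],[0,0,0],-1]]}}

```text
clock: 6.45
tool_pos: [0.5264, 0.0385, 0.2307]
tool_rot: [0.0, 0.824, 0.566, -0.001]
contact_force: [-2.1, -4.1, 7.0]
opening: 0.014
gripper_force: 29.9
```

Call:
{"name": "servo_tool", "arguments": {"rows": [[[0.1,-0.02,0],[0,0,0],-1],[[0.1,-0.02,0],[0,0,0],-1],[[0,0,0],[0,0,0],-1],[[0,0,0],[0,0,0],-1],[[0,0,0],[0,0,0],-1]]}}

```text
clock: 7.08
tool_pos: [0.5267, 0.0402, 0.2307]
tool_rot: [0.0, 0.825, 0.566, -0.001]
contact_force: [-4.0, -3.9, 7.3]
opening: 0.0136
gripper_force: 29.9
```

Call:
{"name": "servo_tool", "arguments": {"rows": [[[0.1,-0.03,0],[0,0,0],-1],[[0.1,-0.03,0],[0,0,0],-1],[[0,0,0],[0,0,0],-1],[[0,0,0],[0,0,0],-1],[[0,0,0],[0,0,0],-1]]}}

```text
clock: 7.7
tool_pos: [0.5269, 0.0419, 0.2307]
tool_rot: [0.001, 0.825, 0.566, -0.002]
contact_force: [-3.9, -6.8, 6.9]
opening: 0.0136
gripper_force: 29.9
```

Run:
```python
from h import *
s=env.get_state(); im=env.camera("wrist"); np.save("s3.npy",s,allow_pickle=True)
cv2.imwrite("pics/w3.png",cv2.resize(im[0:250,80:380],None,fx=2.4,fy=2.4,interpolation=cv2.INTER_CUBIC)); print(s["tool_pos"],s["contact_force"],s["wrist_torque"])
```

```text
[0.52689341 0.04186217 0.23067916] [-3.88257417 -6.82758973  6.91967872] [-1.12095753  0.6610263  -0.08480072]
```

View pics/w3.png

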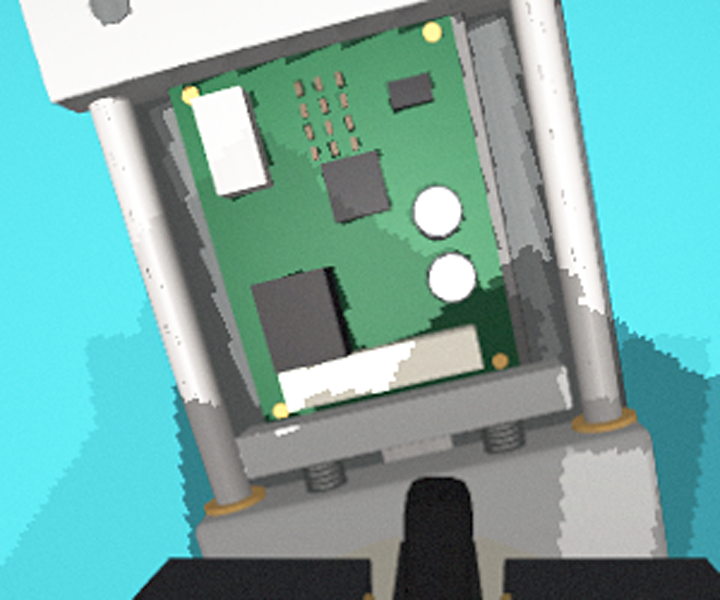

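The board's far edge is up at the fixed jaw and its near edge sits flush along the sprung jaw, which runs (240,432) to (560,365). Next I'll measure the compression.

Run:
```python
from h import *
s=np.load("s3.npy",allow_pickle=True).item()
f=lambda u,z:px2w("wrist",(u[0]/2.4+80,u[1]/2.4),z,s)[:2]
a,b=f((200,523),.046),f((648,430),.046); d=a-b; hy=np.arctan2(d[1],d[0])-np.pi/2; print("hy",hy)
hy=1.42; ux=np.array([np.cos(hy),np.sin(hy)]); k=s["tool_pos"][:2]
for n,u,z in [("carr",(200,523),.046),("carr",(648,430),.046),("sj top",(236,434),.044),("sj top",(562,365),.044),("bd near",(265,418),.0275),("bd near",(520,362),.0275),("bd far",(172,92),.0275),("bd far",(450,18),.0275),("fj top lip",(58,106),.035),("fj",(400,10),.044)]:
    p=f(u,z)-k; print(n,(p@ux*1000).round(1),(p@[-ux[1],ux[0]]*1000).round(1))
for q in [((265,418),(172,92)),((520,362),(450,18))]:
    d=f(q[1],.0275)-f(q[0],.0275); print("bd yaw",np.arctan2(d[1],d[0]))
for q in [((220,505),(93,100)),((610,415),(535,100))]:
    d=f(q[1],.037)-f(q[0],.037); print("rod yaw",np.arctan2(d[1],d[0]))
```

```text
hy 1.4159169257275304
carr 23.5 56.7
carr 23.1 -57.6
sj top 43.5 41.5
sj top 42.9 -40.0
bd near 43.1 38.2
bd near 43.1 -31.7
bd far 125.9 38.0
bd far 126.5 -30.9
fj top lip 127.4 63.1
fj 125.5 -19.5
bd yaw 1.417576972798953
bd yaw 1.429262892416661
rod yaw 1.418634350421951
rod yaw 1.4903586416551624
```

Everything agrees: the carriage is at about 0.054, the jaw is pressed back 3–4 mm, and the board is square. I'll turn the knob now.

Call:
{"name": "servo_tool", "arguments": {"rows": [[[0.05,-0.01,0],[0,0,0.05],-1],[[0,0,0],[0,0,0.1],-1],[[0,0,0],[0,0,0.1],-1],[[0,0,0],[0,0,0.1],-1],[[0,0,0],[0,0,0.1],-1]]}}

```text
clock: 8.38
tool_pos: [0.5271, 0.0421, 0.2307]
tool_rot: [0.001, 0.931, 0.366, -0.001]
contact_force: [-2.7, -6.3, 6.0]
opening: 0.0137
gripper_force: 30.0
```

Call:
{"name": "servo_tool", "arguments": {"rows": [[[0,0,0],[0,0,0.1],-1],[[0,0,0],[0,0,0.1],-1],[[0,0,0],[0,0,0.1],-1],[[0,0,0],[0,0,0.1],-1],[[0,0,0],[0,0,0.1],-1]]}}

```text
clock: 9.0
tool_pos: [0.5273, 0.0419, 0.2307]
tool_rot: [0.002, 0.992, 0.125, -0.001]
contact_force: [-2.3, -6.2, 5.3]
opening: 0.0139
gripper_force: 30.0
```

Call:
{"name": "servo_tool", "arguments": {"rows": [[[0,0,0],[0,0,0.1],-1],[[0,0,0],[0,0,0.1],-1],[[0,0,0],[0,0,0.1],-1],[[0,0,0],[0,0,0.1],-1],[[0,0,0],[0,0,0.08],-1]]}}

```text
clock: 9.62
tool_pos: [0.5273, 0.0416, 0.2308]
tool_rot: [0.002, 0.993, -0.115, -0.0]
contact_force: [-1.7, -7.8, 6.2]
opening: 0.0139
gripper_force: 30.0
```

Call:
{"name": "servo_tool", "arguments": {"rows": [[[0,0,0],[0,0,0.05],-1],[[0,0,0],[0,0,0.05],-1],[[0,0,0],[0,0,0],-1],[[0,0,0],[0,0,0],-1],[[0,0,0],[0,0,0],-1]]}}

```text
clock: 10.25
tool_pos: [0.5273, 0.0414, 0.2308]
tool_rot: [0.002, 0.987, -0.163, -0.0]
contact_force: [-2.5, -6.9, 6.4]
opening: 0.0134
gripper_force: 29.9
```

Call:
{"name": "servo_tool", "arguments": {"rows": [[[0,0,0],[0,0,0],-0.3],[[0,0,0],[0,0,0],-0.3],[[0,0,0],[0,0,0],-0.3],[[0,0,0],[0,0,0],-0.3],[[0,0,0],[0,0,0],-0.3]]}}

```text
clock: 10.88
tool_pos: [0.5274, 0.0441, 0.2307]
tool_rot: [-0.0, 0.987, -0.162, -0.0]
contact_force: [-0.7, 0.1, -0.5]
opening: 0.0321
gripper_force: 0.0
```

Call:
{"name": "servo_tool", "arguments": {"rows": [[[0,0,-2],[0,0,0],-0.3],[[0,0,-3],[0,0,0],-0.3],[[0,0,-4],[0,0,0],-0.3],[[0,0,-4],[0,0,0],-0.3],[[0,0,0],[0,0,0],-0.3]]}}

```text
clock: 11.5
tool_pos: [0.5287, 0.0443, 0.3641]
tool_rot: [-0.001, 0.987, -0.162, 0.003]
contact_force: [-0.4, 0.4, -0.6]
opening: 0.0321
gripper_force: 0.0
```

Call:
{"name": "servo_tool", "arguments": {"rows": [[[0,0,0],[0,0,-0.17],-0.3],[[0,0,0],[0,0,-0.17],-0.3],[[0,0,0],[0,0,-0.17],-0.3],[[0,0,0],[0,0,-0.17],-0.3],[[0,0,0],[0,0,-0.17],-0.3]]}}

```text
clock: 12.12
tool_pos: [0.5269, 0.0438, 0.3597]
tool_rot: [-0.0, 0.965, 0.262, -0.001]
contact_force: [-0.1, 0.9, -0.2]
opening: 0.0322
gripper_force: 0.0
```

Call:
{"name": "servo_tool", "arguments": {"rows": [[[0,0,0],[0,0,-0.17],-0.3],[[0,0,0],[0,0,-0.17],-0.3],[[0,0,0],[0,0,-0.17],-0.3],[[0,0,0],[0,0,0],-0.3],[[0,0,0],[0,0,0],-0.3]]}}

```text
clock: 12.75
tool_pos: [0.5272, 0.0438, 0.3602]
tool_rot: [-0.0, 0.87, 0.493, -0.0]
contact_force: [-0.2, 0.1, -0.1]
opening: 0.0321
gripper_force: 0.0
```

Run:
```python
from h import *
s=env.get_state(); im=env.camera("wrist"); np.save("s4.npy",s,allow_pickle=True)
cv2.imwrite("pics/w4.png",cv2.resize(im[0:250,100:400],None,fx=2.4,fy=2.4,interpolation=cv2.INTER_CUBIC)); print(s["clock"],s["tool_pos"],s["contact_force"])
```

```text
12.75 [0.52717884 0.04378334 0.36020998] [-0.17477667  0.07753124 -0.12345146]
```

View pics/w4.png

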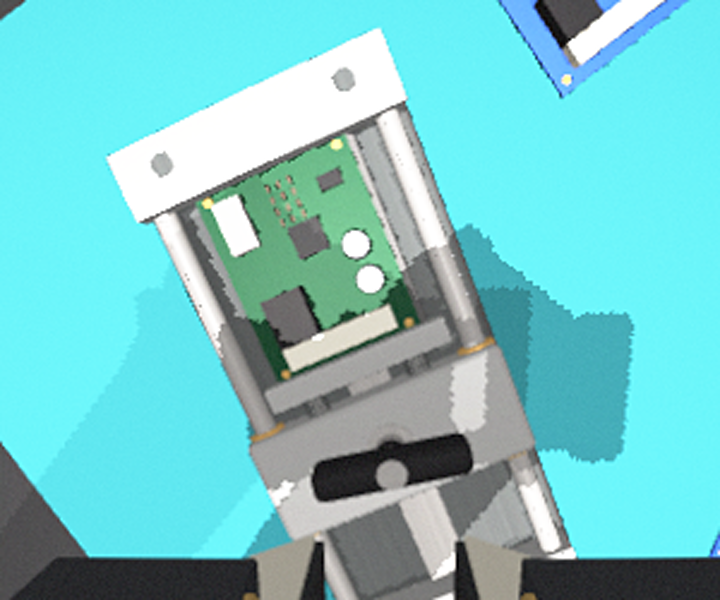

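The board sits square between the jaws, and the T-bar lies from (315,483) to (470,452), turned past the crosswise position. One numeric check before handing in.

Run:
```python
from h import *
s=np.load("s4.npy",allow_pickle=True).item()
f=lambda u,z:px2w("wrist",(u[0]/2.4+100,u[1]/2.4),z,s)[:2]
an=lambda a,b,z:np.arctan2(*(f(b,z)-f(a,z))[::-1])
cy=an((497,345),(250,450),.046); print("holder yaw",cy-np.pi/2,"knob",cy-np.pi/2-an((316,484),(470,453),.086))
print("board",an((287,378),(203,200),.0275),an((412,318),(345,137),.0275),"fixed jaw",an((408,98),(145,220),.044)-np.pi/2)
ux=np.array([np.cos(1.418),np.sin(1.418)]);k=f((392,474),.086)
for n,u,z in [("carr front",(250,450),.046),("carr front",(497,345),.046),("sj",(265,390),.044),("sj",(445,318),.044),("fj",(145,220),.044),("fj",(408,100),.044)]: print(n,((f(u,z)-k)@ux*1000).round(1))
```

```text
holder yaw 1.435825532805389 knob 1.7695754935702994
board 1.4377431915752141 1.3951838218496242 fixed jaw 1.4289352343541588
carr front 22.4
carr front 24.5
sj 43.9
sj 43.0
fj 126.6
fj 127.2
```

```bash
python3 -c "
from bench import env
print(env.finish_job())"
```

```text
the job is handed in; nothing more can be done
None
```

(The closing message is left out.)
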